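# Set out a dental case for thermoforming

### The arm

A 6-joint arm with a two-finger parallel gripper is mounted at the origin on the work surface. World frame = base frame: x ahead of the robot, y to its left, z up, the work surface at z = 0. Lengths are in m, angles in rad, forces in N, time in s.
With the tool pointing down it reaches from about 0.275 to 0.875 m from the base axis. Payload 12.5 kg.
Tool frame: the origin (TCP) lies midway between the tips of the shut fingers; the grasp point (between the pads) lies 19 mm behind it; z points along the fingers, y is the line along which they close (so a half turn about z gives the same grasp; the last joint's range is limited). The gripper opens to 85 mm and grips with 20 to 120 N. Pads are 22 mm wide; open, the fingers measure 114 mm over their backs; the gripper's body (76 mm by 85 mm) begins 54 mm behind the grasp point. The pads swing forward as they close: fully open they stand 13 mm farther back than shut.
Start: joints at [-1.227, 0.351, 1.652, -0, 1.139, -0.085], TCP at [0.229, -0.5, 0.231] pointing down, gripper open.
Joint ranges: [-2.75, 2.75], [-0.79, 2.1], [0.01, 2.65], [-1.57, 4.71], [0.07, 3.14], [-2.87, 2.87]. Speed limits (rad/s): [2.22, 2.22, 2.79, 3.14, 3.14, 3.14].

### API

Orientations are given as [roll, pitch, yaw] about the fixed x, y, z axes, in that order (R = Rz(yaw) Ry(pitch) Rx(roll)).
In Python, from cell import ctrl gives the robot as it stands. The module is installed in compiled form; this text tells all that it offers.
- The arm moves only by the tool carry_out, never from a script. Its argument "moves" is a list of rows, each a list of 4 numbers: the shift along the tool's x, y, z in units of 40 mm (1.0 is 40 mm), then the turn about the tool's z in units of 4 degrees (1.0 is 4 degrees). A call has 1 to 10 rows; each row shifts and turns the commanded pose from where the row before left it, along the tool's axes as they then stand; what a row does not reach is not made up. A row lasts 1/10 s, in which the tool goes at most 50 mm and 8.59 degrees, less where a joint would pass 70% of its speed; a pose out of reach is approached as far as the arm can. A call with a number of a shift or a turn outside -1 to 1 is refused whole. A call with a gripper value outside its range is refused whole. "claw" is the finger opening in mm, from 0 to 85.4, set as the call begins (left out, the last holds). The fingers move at their own pace and stop on an object; "force" is the grip in N (left out, the last holds). Time passes only in rows, so rows that do not move let the fingers close. It gives the time, the measured TCP pose, the force, the opening and the grip force at its end, in the units of the state.
- ctrl.get_state(): the state, without advancing time (a new reading comes with each control period).
- ctrl.capture(name): name is "side" or "top" or "wrist"; returns the picture (384x512x3 uint8, red, green, blue); there is no depth.
- ctrl.calibration(name): a dict with "fx", "fy", "cx", "cy" (pixels), "pose" (4x4, takes a point from camera to world coordinates); the wrist camera has in their place "tool_from_camera" (4x4, takes a point from camera to tool coordinates, whose origin is the TCP and whose axes are the flange's). Camera axes: x right, y up, looking along -z (the intrinsics and any distortion apply to the point x, -y, -z); pixel columns grow to the right and rows downward; lengths in m; the calibration is good to about 2 mm. A picture is of the moment at which its call begins: read the wrist's pose just before it. calibration takes no time and is no camera call.
- ctrl.sign_off(): hands the job in; it is judged then, once.
The state is a dict: "time_s": time; "joint_pos": joint angles; "joint_vel": joint speeds; "joint_efforts": joint torques, N m; "position": TCP position; "orientation": TCP orientation; "ft_force": force on the tool from outside, world axes, zero at the start; "wrist_torque": the same for the moment, N m; "gripper_width": opening from 0.0 (shut) to 1.0 (fully open); "finger_force": force on a finger pad.
Only numpy, scipy, OpenCV 4.12 (cv2) and the standard library are available. Lean on these libraries where they do the work, as an engineer would, in place of code of your own. Each camera call takes 0.05 s, during which the arm holds its last target. There are 200 camera calls.

### The job

Set out this case for thermoforming: stand each plaster model upright on the pad that bears its outline, within the outline and with the teeth facing the way the outline does, and lay the loose white blank flat on the stack in the sheet magazine, squared up against both of its corner fences. Do not tip any model over; leave everything released and at rest.

Things in the scene. Friction and masses are not known exactly. Their poses are not given: they have to be found in the camera images.
- upper_model: Loose plaster upper jaw, 130 g: solid base 56 mm wide, sides parallel over the rear 32 mm, front pointed, 60 mm long; base 22 mm high, teeth on top to 32 mm, palate filled in. Origin: underside, middle of the heel (back) edge; x to the front teeth, y to its left, z up. Pinch across the 56 mm width, 20 mm ahead of the heel.
- lower_model: Loose plaster lower jaw, 100 g: horseshoe base 56 mm wide over two parallel legs (17 mm wide, 22 mm gap, open at the heel), rounded front, 60 mm long; base 22 mm high, teeth on top to 32 mm. Origin: underside, middle of the line joining the heel ends of the legs; x to the front teeth, y to its left, z up. Pinch across the 56 mm width, 20 mm ahead of the heel.
- quadrant_model: Loose plaster quarter jaw, 45 g: narrow bar 24 mm wide with parallel sides, square heel, round front, 54 mm long; base 22 mm high, one row of five teeth on top to 32 mm. Origin: underside, middle of the heel (back) edge; x to the front teeth, y to its left, z up. Pinch across the 24 mm width, 25 mm ahead of the heel.
- upper_pad: Fixed black rubber pad 82 x 80 mm, 4 mm thick, with a flush white outline, 2 mm larger all round than the model's base: broad and solid, pointed front. Origin: at table height (pad's underside), below where the middle of the model's heel belongs, 31 mm behind the pad's centre; x to where the front teeth go. The model rests 4 mm above it.
- lower_pad: Fixed black rubber pad 82 x 80 mm, 4 mm thick, with a flush white outline, 2 mm larger all round than the model's base: horseshoe. Origin: at table height (pad's underside), below where the middle of the model's heel belongs, 31 mm behind the pad's centre; x to where the front teeth go. The model rests 4 mm above it.
- quadrant_pad: Fixed black rubber pad 82 x 80 mm, 4 mm thick, with a flush white outline, 2 mm larger all round than the model's base: narrow bar, one round end. Origin: at table height (pad's underside), below where the middle of the model's heel belongs, 31 mm behind the pad's centre; x to where the front teeth go. The model rests 4 mm above it.
- blank: Loose stiff white plastic sheet, 100 mm along x, 60 mm along y, 6 mm thick, 45 g, lying flat. Origin: centre of its underside, z up. Pinch across the 60 mm width.
- magazine: Fixed dark steel sheet holder. Origin: inner corner of its two fences, at table height. One fence stands along y at x = 0 (68 mm long), the other along x at y = 0 with a finger gap from x = -80 to -20 mm; both 8 mm thick, 30 mm high. Two fixed white sheets, 100 x 60 mm, lie squared in the corner towards -x and -y, their top 16 mm above the table; the -x and -y sides are open.
- magazine_seat (a point): Point on top of the magazine's fixed sheets where the centre of the loose blank's underside belongs when squared against both fences: x = -50, y = -30, z = 16 mm in the magazine's frame; same axes (blank's long side along x).
There are look-alikes about, which are no part of the job. There is more than one size of the blank; the job needs the smaller. Leave any blue look-alike of the lower_pad alone.

How it is judged:
By the outcome, as a careful person would: the job done as asked, in the order asked, and still so for the second after the job is handed in, with the robot touching nothing.
It also fails if it takes over 106 s, if anything falls off the work surface, if the arm or the gripper's body presses on something with over 40 N, if the wrist force passes 120 N, or if a joint passes its speed limit or range.

## Working session

There is one attempt and no reset: what is moved stays moved. The work goes in short steps, Python scripts to look and compute and a tool call to move; the robot and the scene stay as the last step left them, time stands still between calls to the robot, and variables do not carry over. Pictures are saved under pics/ and viewed, at most 14 in all, crops included, and the job is handed in when it is done.

Besides the shell and the picture viewer there is one more tool, called after "Request:" in YAML: its name, and indented under it one key for each argument. carry_out: Moves the arm, as the interface text tells. Its arguments: {"type":"object","properties":{"moves":{"type":"array"},"claw":{"type":"number"},"force":{"type":"number"}},"required":["moves"]}

```bash
mkdir -p pics
cat > h.py <<'E'
import numpy as np, cv2
from cell import ctrl
def ray(cal,uv,pose=None):
    P=np.array(cal["pose"] if pose is None else pose)
    u,v=uv
    d=np.array([(u-cal["cx"])/cal["fx"],-(v-cal["cy"])/cal["fy"],-1.0])
    return P[:3,3],P[:3,:3]@d
def onz(cal,uv,z,pose=None):
    o,d=ray(cal,uv,pose); return o+d*(z-o[2])/d[2]
def proj(cal,p,pose=None):
    P=np.array(cal["pose"] if pose is None else pose)
    q=P[:3,:3].T@(np.asarray(p)-P[:3,3]); return np.array([cal["cx"]+cal["fx"]*q[0]/-q[2],cal["cy"]+cal["fy"]*q[1]/q[2]])
def save(n,im): cv2.imwrite(f"pics/{n}.png",im[:,:,::-1])
E
python3 - <<'E'
from h import *
np.set_printoptions(precision=4,suppress=True)
s=ctrl.get_state(); print(s)
for n in("top","side","wrist"):
    im=ctrl.capture(n); np.save(f"{n}0.npy",im); save(n+"0",im); c=ctrl.calibration(n); print(n,c)
E
```

```text
{'time_s': 0.0, 'joint_pos': array([-1.2266,  0.3513,  1.6524, -0.    ,  1.1391, -0.0846]), 'joint_vel': array([ 0.0003,  0.0015, -0.0005,  0.0011, -0.0002,  0.0003]), 'joint_efforts': array([ -0.0008, -50.6106, -29.1399,  -0.0002,   0.0044,  -0.    ]), 'position': array([ 0.2286, -0.4999,  0.2308]), 'orientation': array([-3.1404, -0.0001,  0.4288]), 'ft_force': array([ 0.9906, -0.1738, -0.3261]), 'wrist_torque': array([-0.0201, -0.0036, -0.0582]), 'finger_force': 0.0, 'gripper_width': 0.9978829413721129}
top {'fx': 431.2434703463061, 'fy': 431.2434703463061, 'cx': 257.28992687189765, 'cy': 194.31345265226207, 'pose': array([[-0.0097,  0.9913, -0.1314,  0.3878],
       [-0.9999, -0.0078,  0.015 ,  0.0083],
       [ 0.0139,  0.1315,  0.9912,  1.1296],
       [ 0.    ,  0.    ,  0.    ,  1.    ]])}
side {'fx': 473.0468325121712, 'fy': 473.0468325121712, 'cx': 259.0833916284912, 'cy': 193.9383945451249, 'pose': array([[ 0.9927,  0.0804, -0.0898,  0.4223],
       [-0.1182,  0.5036, -0.8558, -0.9044],
       [-0.0236,  0.8602,  0.5094,  0.5843],
       [ 0.    ,  0.    ,  0.    ,  1.    ]])}
wrist {'fx': 311.15330050323035, 'fy': 311.15330050323035, 'cx': 256.49007584345543, 'cy': 191.39551200320497, 'tool_from_camera': array([[ 0.0012,  0.9585,  0.285 ,  0.0735],
       [ 1.    , -0.0011, -0.0006, -0.0004],
       [-0.0002,  0.285 , -0.9585, -0.1438],
       [ 0.    ,  0.    ,  0.    ,  1.    ]])}
```

```bash
python3 -c "
import cv2
for n in('top','side'):
    im=cv2.imread(f'pics/{n}0.png'); cv2.imwrite(f'pics/{n}0b.png',cv2.resize(im,(800,600),interpolation=cv2.INTER_CUBIC))"
```

```text
(no output)
```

View pics/top0b.png

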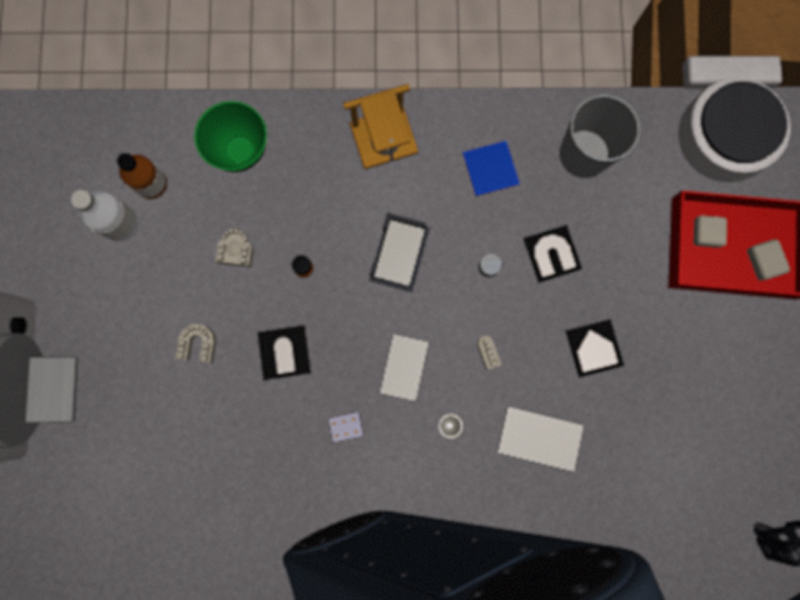

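View pics/side0b.png

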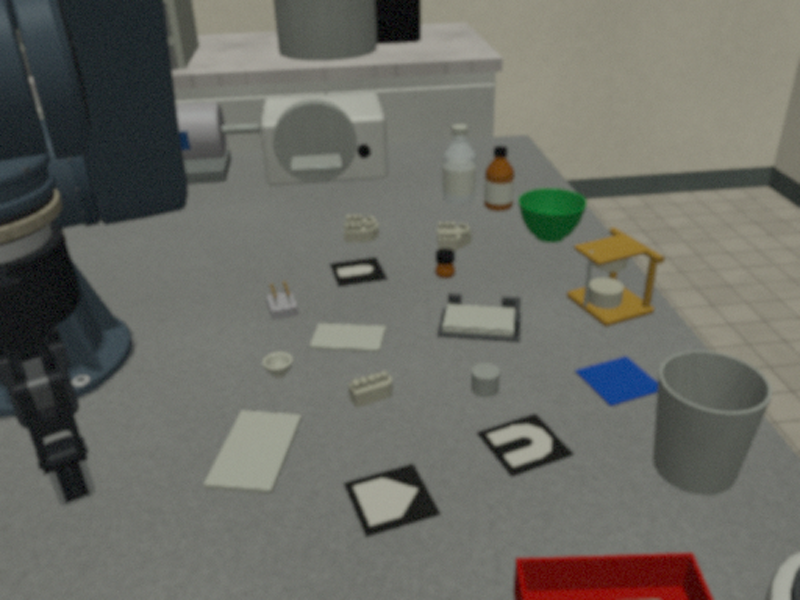

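Top view (800x600 scale) shows: upper model (235,248), lower model (195,343), quadrant model (489,352). The pads are quadrant (284,352), lower (553,253) and upper (595,348). The magazine is at (400,252), the small blank at (405,367) and the large decoy blank at (541,438). The blue decoy pad is at (490,168). The side view agrees, with the magazine fences on the far side. Next is a coarse measurement.

Run:
```python
from h import *
np.set_printoptions(precision=3,suppress=True)
im=np.load("top0.npy"); c=ctrl.calibration("top")
g=im.max(2)
def blob(cx,cy,kind,z,r=32):
    cx/=1.5625;cy/=1.5625
    m=((g<60) if kind=='k' else (g>135)).astype(np.uint8)
    w=np.zeros_like(m); x0,y0=int(cx)-r,int(cy)-r; w[y0:y0+2*r,x0:x0+2*r]=m[y0:y0+2*r,x0:x0+2*r]
    cs,_=cv2.findContours(w,cv2.RETR_EXTERNAL,cv2.CHAIN_APPROX_NONE)
    k=max(cs,key=cv2.contourArea)[:,0]
    P=np.array([onz(c,p,z)[:2] for p in k.astype(float)],np.float32)
    (x,y),(a,b),t=cv2.minAreaRect(P*1000); return [round(v,1) for v in(x,y,a,b,t)]
for n,a in dict(upper=(235,248,'w',.025),lower=(195,343,'w',.025),quad=(489,352,'w',.025),qpad=(284,352,'k',.004),lpad=(553,253,'k',.004),upad=(595,348,'k',.004),mag=(400,252,'w',.016),blank=(405,367,'w',.006),big=(541,438,'w',.006)).items():
    print(n,blob(*a,r=24 if n not in('big','blank','mag') else 34))
```

```text
upper [630.0, 269.8, 47.2, 43.1, 22.5]
lower [480.8, 330.0, 51.9, 23.5, 85.4]
quad [455.1, -149.7, 51.7, 22.0, 17.1]
qpad [457.6, 189.9, 81.2, 78.7, 8.1]
lpad [622.1, -265.7, 80.9, 79.2, 17.2]
upad [460.2, -330.2, 80.8, 79.3, 13.4]
mag [623.0, -4.6, 58.5, 98.1, 74.0]
blank [431.1, -10.4, 60.8, 100.6, 76.6]
big [312.0, -234.0, 127.9, 76.5, 75.6]
```

```bash
cat >> h.py <<'E'
def go(x,y,z,yawdeg,s=None):
    """turn first (tool z units), then total shift in tool axes, in move units"""
    s=s or ctrl.get_state(); p=s["position"]; yaw=s["orientation"][2]
    t=np.radians(yawdeg); dy=(t-yaw+np.pi)%(2*np.pi)-np.pi
    d=np.array([x,y,z])-p
    sh=[d[0]*np.cos(t)+d[1]*np.sin(t), d[0]*np.sin(t)-d[1]*np.cos(t), -d[2]]
    print("turn",round(-np.degrees(dy)/4,3),"then shift",np.round(np.array(sh)/.04,3))
def wpose(s):
    from scipy.spatial.transform import Rotation as R
    T=np.eye(4); T[:3,:3]=R.from_euler("xyz",s["orientation"]).as_matrix(); T[:3,3]=s["position"]
    return T@np.array(ctrl.calibration("wrist")["tool_from_camera"])
E
python3 - <<'E'
from h import *
go(.46,-.33,.15,13.4)
E
```

```text
turn 2.792 then shift [ 6.612 -2.793  2.022]
```

Request:
carry_out:
  moves:
    - [0.66,-0.28,0,0.7]
    - [0.66,-0.28,0,0.7]
    - [0.66,-0.28,0,0.7]
    - [0.66,-0.28,0,0.7]
    - [0.66,-0.28,0.3,0]
    - [0.66,-0.28,0.3,0]
    - [0.66,-0.28,0.3,0]
    - [0.66,-0.28,0.4,0]
    - [0.66,-0.28,0.4,0]
    - [0.66,-0.28,0.3,0]
  claw: 85
  force: 40

```text
time_s: 1.15
position: [0.4511, -0.3185, 0.1502]
orientation: [-3.141, 0.001, 0.233]
ft_force: [-0.4, 0.3, -0.3]
gripper_width: 0.998
finger_force: 0.0
```

Request:
carry_out:
  moves:
    - [0,0,0,0]
    - [0,0,0,0]

```text
time_s: 1.35
position: [0.4505, -0.3192, 0.151]
orientation: [-3.141, 0.001, 0.234]
ft_force: [-1.4, -0.4, -0.3]
gripper_width: 0.996
finger_force: 0.0
```

```bash
cat >> h.py <<'E'
def look(n,blow=True):
    s=ctrl.get_state(); im=ctrl.capture("wrist"); T=wpose(s)
    np.savez(f"w_{n}.npz",im=im,T=T,p=s["position"],o=s["orientation"])
    cv2.imwrite(f"pics/w_{n}.png",cv2.resize(im[:,:,::-1],(768,576),interpolation=cv2.INTER_CUBIC))
    print(n,"t",round(s["time_s"],2),s["position"].round(4),np.degrees(s["orientation"][2]).round(2))
    return im,T,s
E
python3 -c "
from h import *
look('a')"
```

```text
a t 1.35 [ 0.4505 -0.3192  0.151 ] 13.44
```

View pics/w_a.png

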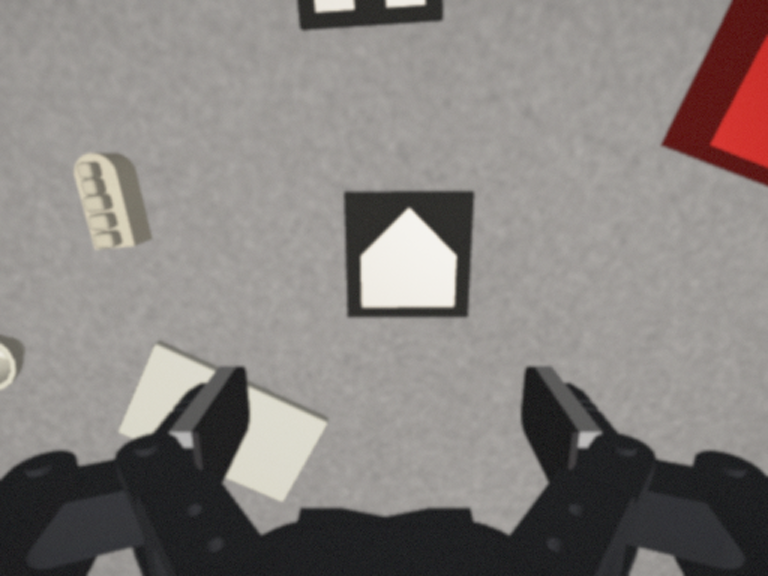

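The wrist view shows the upper pad at (409,254), pointing up. The quadrant model is at (112,200), round front up. The fingertips sit symmetrically at x=247 and 522. Next I measure the pad and a finer pose of the quadrant model.

```bash
cat >> h.py <<'E'
def meas(n,xy,kind,z,r=60):
    """contour near world xy (m); returns rect in mm and contour points (mm) on plane z"""
    D=np.load(f"w_{n}.npz"); im=cv2.GaussianBlur(D["im"],(3,3),0).astype(int); T=D["T"]; c=ctrl.calibration("wrist")
    u,v=proj(c,[xy[0],xy[1],z],T)
    if kind=='k': m=im.max(2)<85
    elif kind=='w': m=im.min(2)>195
    else: m=(im[:,:,0]-im[:,:,2]>14)&(im.max(2)>110)   # cream
    m=m.astype(np.uint8); w=np.zeros_like(m); u,v=int(u),int(v)
    ys=slice(max(v-r,0),v+r); xs=slice(max(u-r,0),u+r); w[ys,xs]=m[ys,xs]
    if kind!='k': w=cv2.morphologyEx(w,cv2.MORPH_CLOSE,np.ones((9,9)) if kind=='c' else np.ones((3,3)))
    cs,_=cv2.findContours(w,cv2.RETR_EXTERNAL,cv2.CHAIN_APPROX_NONE)
    k=max(cs,key=cv2.contourArea)[:,0].astype(float)
    P=np.array([onz(c,p,z)[:2] if 0 else onz(c,p,z,T)[:2] for p in k],np.float32)*1000
    R=cv2.minAreaRect(P); return R,P
def show(R): print(np.round(R[0],1),np.round(R[1],1),round(R[2],2))
E
python3 - <<'E'
from h import *
D=np.load('w_a.npz')
for z,v in((0,(248/1.5,0)),):pass
R,P=meas('a',(.46,-.33),'k',.004,80); show(R)
R,P=meas('a',(.46,-.33),'w',.004,60); show(R)
R,P=meas('a',(.455,-.15),'c',.022,60); show(R)
im=D['im']; print(im[133,75],im[150,70],im[60,60],im[180,270],im[290,180])
E
```

```text
[ 461.2 -331.2] [80.1 78.6] 13.51
[ 459.5 -331.8] [61.8 59.6] 13.51
[ 456.3 -154.3] [54.8 35.2] 18.58
[204 196 176] [201 195 173] [157 154 150] [242 240 234] [221 219 207]
```

Run:
```python
from h import *
go(.398,-.170,.15,18)
```

```text
turn -1.155 then shift [-0.086 -3.966  0.035]
```

Request:
carry_out:
  moves:
    - [0,-0.7,0,-0.6]
    - [0,-0.7,0,-0.55]
    - [0,-0.7,0,0]
    - [0,-0.7,0,0]
    - [0,-0.7,0,0]
    - [-0.09,-0.47,0.03,0]
    - [0,0,0,0]
    - [0,0,0,0]

```text
time_s: 2.2
position: [0.4016, -0.1696, 0.1508]
orientation: [3.14, -0.001, 0.313]
ft_force: [0.4, 0.6, 0.3]
gripper_width: 0.993
finger_force: 0.0
```

Run:
```python
from h import *
look('q')
R,P=meas('q',(.455,-.151),'c',.022,60); show(R)
R,P=meas('q',(.431,-.010),'c',.006,100); show(R)
R,P=meas('q',(.461,-.331),'k',.004,80); show(R)
```

```text
q t 2.2 [ 0.4016 -0.1696  0.1508] 17.94
[ 455.3 -150.1] [54.9 24.9] 18.67
[431.8 -10.8] [59.1 98.8] 76.64
[ 461.2 -330.9] [80.9 80.3] 13.69
```

View pics/w_q.png

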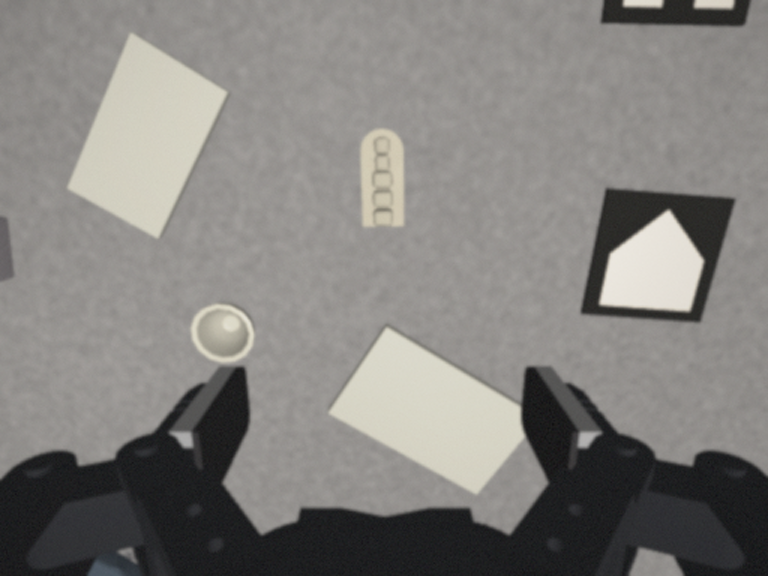

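The quadrant model is centred at (382,178), heel at the bottom. It measures 54.9x24.9 mm, as expected. I'll pick it up now.

Run:
```python
from h import *
go(.4534,-.1507,.005,18.6)
```

```text
turn -0.17 then shift [ 1.376 -0.041  3.641]
```

Request:
carry_out:
  moves:
    - [0.46,-0.01,0.3,-0.17]
    - [0.46,-0.01,0.5,0]
    - [0.46,-0.02,0.5,0]
    - [0,0,0.5,0]
    - [0,0,0.5,0]
    - [0,0,0.5,0]
    - [0,0,0.4,0]
    - [0,0,0.3,0]
    - [0,0,0.14,0]
    - [0,0,0,0]
  claw: 55

```text
time_s: 3.25
position: [0.4531, -0.1501, 0.0041]
orientation: [-3.141, 0.0, 0.325]
ft_force: [-0.5, 1.1, 0.3]
gripper_width: 0.645
finger_force: 0.0
```

Request:
carry_out:
  moves:
    - [0,0,0,0]
    - [0,0,0,0]
    - [0,0,0,0]
    - [0,0,0,0]
    - [0,0,0,0]
    - [0,0,0,0]
  claw: 15
  force: 30

```text
time_s: 3.85
position: [0.4537, -0.15, 0.0052]
orientation: [3.141, -0.001, 0.326]
ft_force: [-1.2, -0.6, 6.2]
gripper_width: 0.278
finger_force: 30.3
```

Run:
```python
from h import *
go(.393,.181,.15,8)
```

```text
turn 2.664 then shift [-0.35  -8.405 -3.619]
```

Request:
carry_out:
  moves:
    - [0,0,-0.4,0]
    - [0,0,-0.7,0]
    - [0,0,-0.8,0.6]
    - [0,0,-0.8,0.7]
    - [0,-0.1,-0.6,0.7]
    - [-0.05,-0.4,-0.32,0.66]
    - [-0.1,-0.6,0,0]
    - [-0.1,-0.7,0,0]
    - [-0.1,-0.8,0,0]
    - [0,-0.8,0,0]

```text
time_s: 4.85
position: [0.4185, -0.0162, 0.1495]
orientation: [3.142, -0.0, 0.139]
ft_force: [0.4, 0.2, -0.9]
gripper_width: 0.27
finger_force: 29.6
```

Request:
carry_out:
  moves:
    - [0,-0.8,0,0]
    - [0,-0.8,0,0]
    - [0,-0.8,0,0]
    - [0,-0.8,0,0]
    - [0,-0.8,0,0]
    - [0,-0.6,0,0]
    - [0,-0.4,0,0]
    - [0,0,0,0]
    - [0,0,0,0]
    - [0,0,0,0]

```text
time_s: 5.85
position: [0.3915, 0.1801, 0.1494]
orientation: [3.141, -0.0, 0.139]
ft_force: [0.5, -0.7, -0.6]
gripper_width: 0.271
finger_force: 29.6
```

Run:
```python
from h import *
look('qp')
R,P=meas('qp',(.4576,.1899),'k',.004,80); show(R)
R,P=meas('qp',(.4576,.1899),'w',.004,60); show(R)
R,P=meas('qp',(.48,.330),'c',.022,60); show(R)
R,P=meas('qp',(.63,.27),'c',.022,60); show(R)
```

```text
qp t 5.85 [0.3915 0.1801 0.1494] 7.98
[459.  189.8] [79.2 78.4] 8.05
[454.6 189. ] [57.4 27.7] 8.04
[474.2 329.2] [66.3 61.7] 81.84
[470.4 302.5] [57.5 12.9] 0.61
```

View pics/w_qp.png

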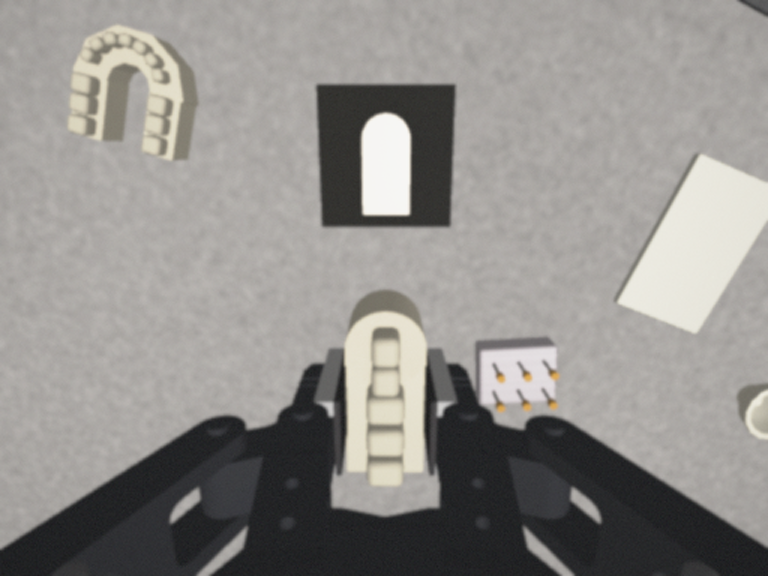

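The held quadrant model is at (385,390), front up. Its pad is at (386,155), measured consistently by both the pad edge and the outline. Going to place it.

Run:
```python
from h import *
s=[ctrl.get_state() for _ in range(1)][0]
go(.4534,.1889,.0095,8.05,s)
```

```text
turn -0.023 then shift [ 1.562e+00 -3.000e-03  3.496e+00]
```

Request:
carry_out:
  moves:
    - [0.52,0,0.3,0]
    - [0.52,0,0.5,0]
    - [0.52,0,0.5,0]
    - [0,0,0.6,0]
    - [0,0,0.6,0]
    - [0,0,0.5,0]
    - [0,0,0.2,0]
    - [0,0,0.1,0]
    - [0,0,0.05,0]
    - [0,0,0,0]

```text
time_s: 6.9
position: [0.4536, 0.1895, 0.0159]
orientation: [-3.141, -0.001, 0.14]
ft_force: [0.0, -0.7, -0.4]
gripper_width: 0.27
finger_force: 29.6
```

Request:
carry_out:
  moves:
    - [0,0,0,0]
    - [0,0,0,0]

```text
time_s: 7.1
position: [0.4535, 0.1896, 0.0159]
orientation: [-3.141, -0.001, 0.14]
ft_force: [-0.1, -0.1, -0.4]
gripper_width: 0.269
finger_force: 29.6
```

Request:
carry_out:
  moves:
    - [0,0.01,0.08,0]
    - [0,0.01,0.05,0]
    - [0,0,0.02,0]
    - [0,0,0,0]
    - [0,0,0,0]

```text
time_s: 7.6
position: [0.4532, 0.1886, 0.0093]
orientation: [3.142, 0.0, 0.14]
ft_force: [-1.1, -0.9, 1.1]
gripper_width: 0.273
finger_force: 29.9
```

Request:
carry_out:
  moves:
    - [0,0,0,0]
    - [0,0,0,0]
    - [0,0,0,0]
    - [0,0,-0.3,0]
    - [0,0,-0.6,0]
    - [0,0,-0.6,0]
    - [-0.5,0,-0.6,0]
    - [-0.5,-0.4,-0.7,0]
    - [-0.5,-0.5,-0.72,0]
    - [0,-0.3,0,0]
  claw: 50

```text
time_s: 8.6
position: [0.3867, 0.229, 0.1538]
orientation: [-3.14, -0.005, 0.14]
ft_force: [0.3, -0.2, -0.2]
gripper_width: 0.584
finger_force: 0.0
```

Request:
carry_out:
  moves:
    - [0,-0.4,0,0.6]
    - [0,-0.4,0,0.7]
    - [0,-0.4,0,0.7]
    - [0,-0.3,0,0.7]
    - [0.2,-0.2,0,0.6]
    - [0,0,0,0]
    - [0,0,0,0]
  claw: 85

```text
time_s: 9.3
position: [0.3909, 0.2949, 0.1499]
orientation: [3.141, 0.0, -0.089]
ft_force: [-0.3, -0.4, 0.2]
gripper_width: 0.992
finger_force: 0.0
```

Run:
```python
from h import *
look('l')
R,P=meas('l',(.459,.1898),'k',.004,80); show(R)
R,P=meas('l',(.4545,.189),'c',.026,60); show(R)
R,P=meas('l',(.478,.329),'c',.022,65); show(R)
```

```text
l t 9.3 [0.3909 0.2949 0.1499] -5.12
[458.8 189.8] [80.7 79.1] 8.19
[454.7 192.8] [56.1 33. ] 7.67
[474.9 331.8] [59.5 61.3] 81.72
```

View pics/w_l.png

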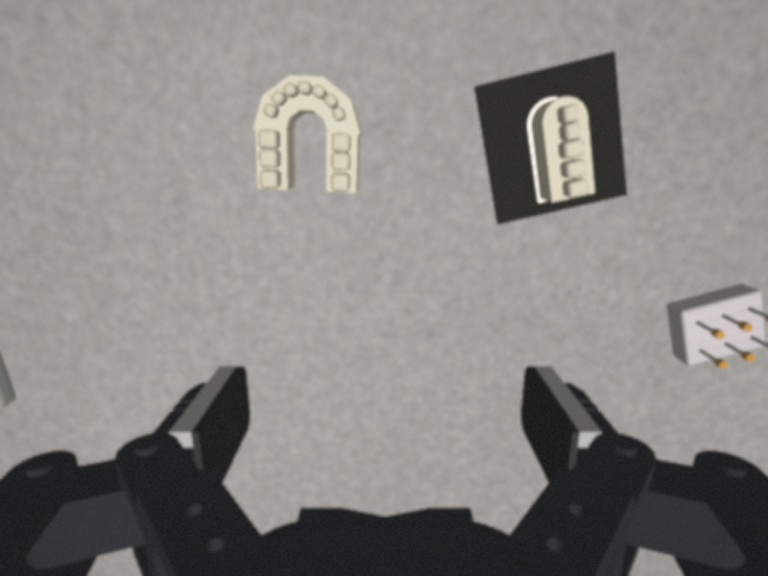

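The quadrant model stands inside its outline at (565,150). The lower model is at (306,132), legs towards me. I'll centre on it for a clean silhouette.

Request:
carry_out:
  moves:
    - [0.1,-0.3,0,0]
    - [0.2,-0.4,0,0]
    - [0.1,-0.2,0,0]
    - [0,0,0,0]
    - [0,0,0,0]

```text
time_s: 9.85
position: [0.4099, 0.3294, 0.1499]
orientation: [3.141, 0.0, -0.09]
ft_force: [0.6, -0.5, -0.7]
gripper_width: 0.994
finger_force: 0.0
```

```bash
cat >> h.py <<'E'
def jaw(n,xy,z=.022,kind='c',L=60,r=65,half=28):
    """jaw base: yaw from the heel edge and the parallel sides; prints heel-middle origin"""
    R,P=meas(n,xy,kind,z,r); show(R)
    D=np.load(f"w_{n}.npz"); yaw=D["o"][2]
    if kind!='c': yaw=jaw.yaw0 if hasattr(jaw,'yaw0') else yaw
    for _ in range(4):
        ex=np.array([np.cos(yaw),np.sin(yaw)]); ey=np.array([-ex[1],ex[0]])
        Q=np.c_[P@ex,P@ey]; c=(Q.min(0)+Q.max(0))/2; h0=Q[:,0].min()
        sl=(Q[:,0]>h0+5)&(Q[:,0]<h0+27); out=[]
        for sg in(1,-1):
            S=Q[sl&(sg*(Q[:,1]-c[1])>half-6)]; out.append(np.polyfit(S[:,0],S[:,1],1))
        yaw+=(out[0][0]+out[1][0])/2
    H=Q[(Q[:,0]<h0+3)]; hx=np.median(H[:,0])
    l,r_=[np.polyval(o,hx+15) for o in out]
    o=ex*hx+ey*(l+r_)/2
    print(n,"origin",o.round(1),"yaw",np.degrees(yaw).round(2),"width",round(l-r_,1),"len",round(Q[:,0].max()-hx,1),"slopes",np.round([o_[0] for o_ in out],3),"heel slope",round(np.polyfit(H[:,1],H[:,0],1)[0],3))
E
python3 - <<'E'
from h import *
look('l2')
jaw('l2',(.477,.331))
E
```

```text
l2 t 9.85 [0.4099 0.3294 0.1499] -5.17
[474.9 331.8] [58.3 61.2] 82.35
l2 origin [445.1 335.8] yaw -7.97 width 56.7 len 60.7 slopes [ 0.011 -0.011] heel slope -0.003
```

Run:
```python
from h import *
go(.465,.3332,.001,-7.9)
```

```text
turn 0.68 then shift [ 1.353 -0.288  3.723]
```

Request:
carry_out:
  moves:
    - [0.45,-0.09,0.3,0.34]
    - [0.45,-0.1,0.5,0.34]
    - [0.45,-0.1,0.5,0]
    - [0,0,0.5,0]
    - [0,0,0.5,0]
    - [0,0,0.5,0]
    - [0,0,0.4,0]
    - [0,0,0.3,0]
    - [0,0,0.22,0]
    - [0,0,0,0]
  claw: 85

```text
time_s: 10.9
position: [0.4648, 0.3347, 0.0005]
orientation: [3.141, 0.001, -0.138]
ft_force: [0.3, -0.5, 0.0]
gripper_width: 0.989
finger_force: 0.0
```

Request:
carry_out:
  moves:
    - [0,0,0,0]
    - [0,0,0,0]
    - [0,0,0,0]
    - [0,0,0,0]
    - [0,0,0,0]
    - [0,0,0,0]
    - [0,0,0,0]
  claw: 45
  force: 30

```text
time_s: 11.6
position: [0.4656, 0.3352, 0.0021]
orientation: [-3.141, -0.001, -0.138]
ft_force: [-1.7, -1.6, 6.6]
gripper_width: 0.652
finger_force: 32.5
```

Run:
```python
from h import *
go(.560,-.285,.15,17.2)
```

```text
turn -6.277 then shift [-2.33  15.51  -3.696]
```

Request:
carry_out:
  moves:
    - [0,0,-0.3,0]
    - [0,0,-0.6,0]
    - [0,0,-0.7,-0.8]
    - [0,0,-0.7,-0.9]
    - [0,0,-0.7,-0.9]
    - [0,0,-0.5,-0.9]
    - [0,0,-0.2,-0.9]
    - [0,0.2,0,-0.9]
    - [0,0.4,0,-0.98]
    - [-0.1,0.6,0,0]

```text
time_s: 12.6
position: [0.4735, 0.2875, 0.1501]
orientation: [-3.141, -0.001, 0.304]
ft_force: [-0.0, 0.3, -1.0]
gripper_width: 0.652
finger_force: 32.5
```

Request:
carry_out:
  moves:
    - [-0.1,0.8,0,0]
    - [-0.1,0.8,0,0]
    - [-0.1,0.8,0,0]
    - [-0.1,0.8,0,0]
    - [-0.1,0.8,0,0]
    - [-0.1,0.8,0,0]
    - [-0.1,0.8,0,0]
    - [-0.1,0.8,0,0]
    - [-0.1,0.8,0,0]
    - [-0.1,0.8,0,0]

```text
time_s: 13.6
position: [0.53, -0.0314, 0.1501]
orientation: [3.141, -0.001, 0.3]
ft_force: [0.5, 0.6, -1.3]
gripper_width: 0.646
finger_force: 32.5
```

Request:
carry_out:
  moves:
    - [-0.2,0.8,0,0]
    - [-0.2,0.8,0,0]
    - [-0.2,0.8,0,0]
    - [-0.2,0.8,0,0]
    - [-0.2,0.8,0,0]
    - [-0.1,0.7,0,0]
    - [-0.1,0.5,0,0]
    - [0,0.3,0,0]
    - [0,0,0,0]
    - [0,0,0,0]

```text
time_s: 14.6
position: [0.5491, -0.2536, 0.1492]
orientation: [-3.141, 0.0, 0.301]
ft_force: [0.1, 0.9, -2.2]
gripper_width: 0.646
finger_force: 32.5
```

Run:
```python
from h import *
look('lp')
R,P=meas('lp',(.622,-.266),'k',.004,80); show(R)
jaw('lp',(.622,-.266),.004,'w')
```

```text
lp t 14.6 [ 0.5491 -0.2536  0.1492] 17.23
[ 623.4 -266.8] [80.4 78.5] 17.06
[ 622.3 -267.4] [63.2 60.9] 17.3
lp origin [ 592.2 -276.8] yaw 17.6 width 58.8 len 63.2 slopes [ 0.001 -0.001] heel slope 0.016
```

View pics/w_lp.png

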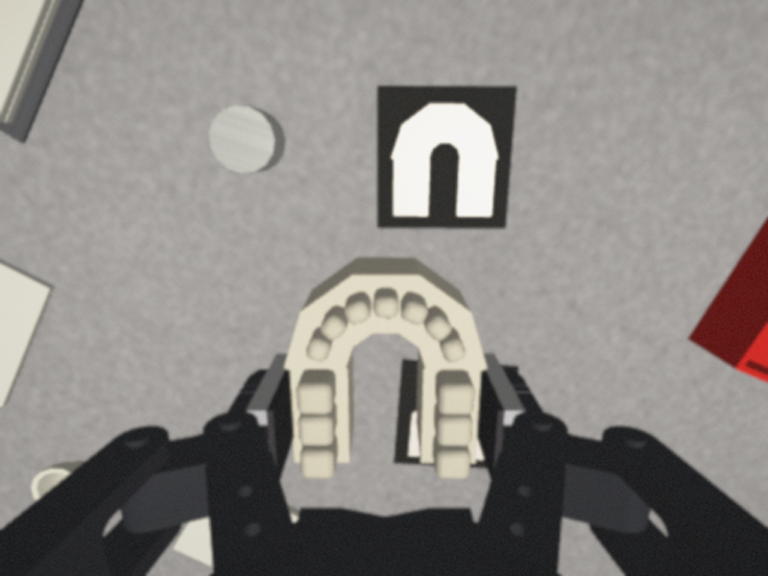

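The held lower model is at (387,370) and its pad at (445,157), front up. The two pad estimates agree within 0.4 mm. Placing.

Run:
```python
from h import *
go(.6131,-.2701,.0066,17.2)
```

```text
turn 0.014 then shift [1.404 0.873 3.566]
```

Request:
carry_out:
  moves:
    - [0.47,0.29,0.3,0]
    - [0.47,0.29,0.5,0]
    - [0.46,0.29,0.5,0]
    - [0,0,0.6,0]
    - [0,0,0.6,0]
    - [0,0,0.5,0]
    - [0,0,0.3,0]
    - [0,0,0.15,0]
    - [0,0,0,0]
    - [0,0,0,0]

```text
time_s: 15.65
position: [0.6135, -0.2712, 0.0123]
orientation: [3.141, -0.001, 0.301]
ft_force: [0.3, -1.0, -1.3]
gripper_width: 0.646
finger_force: 32.5
```

Run:
```python
from h import *
go(.6131,-.2701,.0066,17.2)
```

```text
turn 0.006 then shift [-0.002 -0.029  0.143]
```

Request:
carry_out:
  moves:
    - [0,-0.025,0.07,0]
    - [0,0,0.05,0]
    - [0,0,0.02,0]
    - [0,0,0,0]
    - [0,0,0,0]

```text
time_s: 16.15
position: [0.6127, -0.2702, 0.0062]
orientation: [3.142, -0.0, 0.3]
ft_force: [-2.8, 1.9, 6.2]
gripper_width: 0.643
finger_force: 33.2
```

Request:
carry_out:
  moves:
    - [0,0,0,0]
    - [0,0,0,0]
    - [0,0,0,0]
    - [0,0,-0.3,0]
    - [0,0,-0.6,0]
    - [0,0,-0.7,0]
    - [-0.4,0,-0.7,0]
    - [-0.5,0,-0.7,0]
    - [-0.5,0,-0.5,0]
    - [0,0,0,0]
  claw: 80

```text
time_s: 17.15
position: [0.5589, -0.2881, 0.1496]
orientation: [3.138, -0.003, 0.299]
ft_force: [0.9, -1.0, -0.3]
gripper_width: 0.937
finger_force: 0.0
```

Run:
```python
from h import *
look('lc')
R,P=meas('lc',(.622,-.266),'k',.004,80); show(R)
D=np.load('w_lc.npz'); cv2.imwrite('pics/lc_crop.png',cv2.resize(D['im'][40:170,180:330,::-1],(600,520),interpolation=cv2.INTER_CUBIC))
jaw('lc',(.622,-.266),.026,'c')
```

```text
lc t 17.15 [ 0.5589 -0.2881  0.1496] 17.13
[ 623.6 -266.7] [80.3 78.5] 16.94
[ 622.6 -266.8] [60.9 58.8] 17.17
lc origin [ 593.8 -275.9] yaw 18.1 width 56.8 len 60.7 slopes [-0.005  0.005] heel slope 0.012
```

View pics/lc_crop.png

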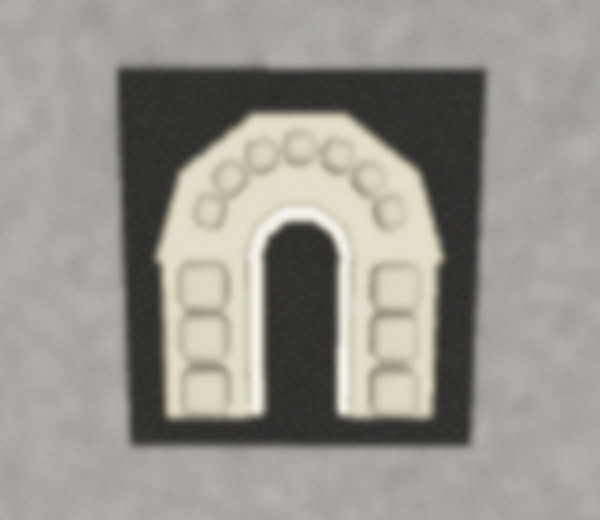

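The lower model sits centred inside its outline on the pad, with an even white margin in the inner gap. I'll go on to the upper model, looking at the magazine on the way.

Run:
```python
from h import *
go(.562,-.01,.15,0)
```

```text
turn 4.286 then shift [ 0.066 -6.936 -0.056]
```

Request:
carry_out:
  moves:
    - [0,-0.3,0,0.7]
    - [0,-0.5,0,0.8]
    - [0,-0.7,0,0.8]
    - [0,-0.8,0,0.8]
    - [0,-0.8,0,0.8]
    - [0,-0.8,0,0.38]
    - [0,-0.8,0,0]
    - [0,-0.8,0,0]
    - [0,-0.8,0,0]
    - [0,-0.6,0,0]
  claw: 85

```text
time_s: 18.2
position: [0.537, -0.0106, 0.1449]
orientation: [-3.141, 0.001, 0.003]
ft_force: [0.6, -0.4, 0.3]
gripper_width: 0.995
finger_force: 0.0
```

Request:
carry_out:
  moves:
    - [0,0,0,0]
    - [0,0,0,0]

```text
time_s: 18.4
position: [0.5371, -0.0124, 0.1451]
orientation: [-3.142, 0.001, 0.003]
ft_force: [0.2, 0.6, 0.8]
gripper_width: 0.998
finger_force: 0.0
```

Run:
```python
from h import *
look('m')
R,P=meas('m',(.623,-.005),'c',.016,100); show(R)
R,P=meas('m',(.431,-.010),'c',.006,100); show(R)
R,P=meas('m',(.63,.27),'c',.022,70); show(R)
```

```text
m t 18.4 [ 0.5371 -0.0124  0.1451] 0.17
[656.7  13.4] [13.8 49.7] 63.65
[431.8 -11. ] [58.9 99.2] 76.7
[601.1 143. ] [33.1 23.4] 1.84
```

View pics/w_m.png

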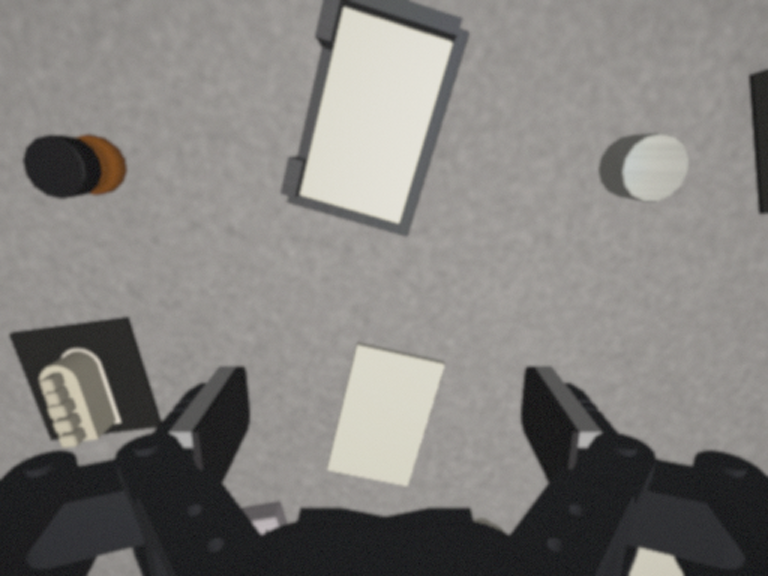

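The magazine is at (375,110). Its y-fence is at the far end and its gapped x-fence on the left, so magazine x points roughly towards world +x. On to the upper model.

Request:
carry_out:
  moves:
    - [0,-0.3,0,0]
    - [0,-0.6,0,0]
    - [0.1,-0.8,0,0]
    - [0.1,-0.8,0,0]
    - [0.1,-0.8,0,0]
    - [0.1,-0.8,0,0]
    - [0.1,-0.8,0,0]
    - [0.1,-0.8,0,0]
    - [0.1,-0.8,0,0]
    - [0,-0.5,0,0]

```text
time_s: 19.45
position: [0.5647, 0.2692, 0.1455]
orientation: [-3.141, -0.0, 0.002]
ft_force: [0.5, -0.1, -0.2]
gripper_width: 0.999
finger_force: 0.0
```

Request:
carry_out:
  moves:
    - [0,0,0,0]
    - [0,0,0,0]

```text
time_s: 19.65
position: [0.5644, 0.2669, 0.1453]
orientation: [3.141, 0.001, 0.002]
ft_force: [-0.2, -0.7, -0.4]
gripper_width: 0.997
finger_force: 0.0
```

Run:
```python
from h import *
R,P=meas('m',(.623,-.005),'w',.016,100); show(R)
look('u')
R,P=meas('u',(.459,.190),'k',.004,80); show(R)
jaw('u',(.63,.27))
D=np.load('w_u.npz'); cv2.imwrite('pics/u_crop.png',cv2.resize(D['im'][20:200,150:390,::-1],(600,450),interpolation=cv2.INTER_CUBIC))
```

```text
[624.5  -4.8] [57.7 97.9] 74.13
u t 19.65 [0.5644 0.2669 0.1453] 0.09
[426.1 164. ] [154.1 119.8] 8.13
[636.6 271.6] [57.5 60.4] 83.26
u origin [606.  273.7] yaw -3.43 width 56.6 len 60.6 slopes [ 0.029 -0.092] heel slope 0.061
```

View pics/u_crop.png

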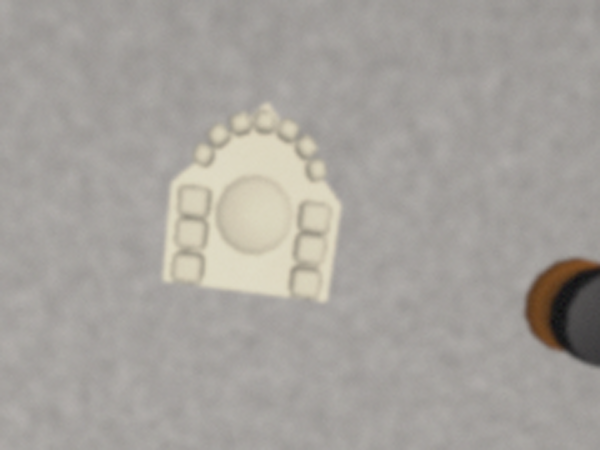

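The upper model points up, with its heel edge running (163,282)–(327,301), so yaw is about -6.7°. The size matches. Picking it up.

Run:
```python
from h import *
go(.6265,.2728,.001,-6.7)
```

```text
turn 1.689 then shift [ 1.521 -0.339  3.612]
```

Request:
carry_out:
  moves:
    - [0,0,0.3,0.85]
    - [0,0,0.4,0.84]
    - [0.5,-0.11,0.4,0]
    - [0.51,-0.11,0.4,0]
    - [0.51,-0.11,0.4,0]
    - [0,0,0.5,0]
    - [0,0,0.4,0]
    - [0,0,0.3,0]
    - [0,0,0,0]
    - [0,0,0,0]

```text
time_s: 20.7
position: [0.6266, 0.2731, 0.0222]
orientation: [-3.141, -0.0, -0.117]
ft_force: [0.2, -0.8, 0.8]
gripper_width: 0.996
finger_force: 0.0
```

Run:
```python
from h import *
go(.6265,.2728,.001,-6.7)
```

```text
turn 0.005 then shift [-0.002  0.008  0.531]
```

Request:
carry_out:
  moves:
    - [0,0,0.3,0]
    - [0,0,0.2,0]
    - [0,0,0.02,0]
    - [0,0,0,0]

```text
time_s: 21.1
position: [0.6263, 0.2732, 0.0006]
orientation: [3.141, 0.001, -0.116]
ft_force: [-0.2, -0.0, 0.4]
gripper_width: 0.993
finger_force: 0.0
```

Request:
carry_out:
  moves:
    - [0,0,0,0]
    - [0,0,0,0]
    - [0,0,0,0]
    - [0,0,0,0]
    - [0,0,0,0]
    - [0,0,0,0]
    - [0,0,0,0]
  claw: 45
  force: 35

```text
time_s: 21.8
position: [0.6268, 0.2733, 0.0014]
orientation: [-3.141, -0.001, -0.116]
ft_force: [-1.1, -0.2, 6.6]
gripper_width: 0.645
finger_force: 38.5
```

Run:
```python
from h import *
go(.396,-.346,.15,13.5)
```

```text
turn -5.043 then shift [-9.225 13.708 -3.714]
```

Request:
carry_out:
  moves:
    - [0,0,-0.3,0]
    - [0,0,-0.6,0]
    - [0,0,-0.7,-0.5]
    - [0,0,-0.7,-0.7]
    - [0,0,-0.7,-0.8]
    - [0,0,-0.5,-0.8]
    - [0,0,-0.2,-0.8]
    - [0,0.2,0,-0.8]
    - [-0.1,0.3,0,-0.64]
    - [-0.3,0.5,0,0]

```text
time_s: 22.8
position: [0.6188, 0.2307, 0.1492]
orientation: [-3.141, -0.0, 0.238]
ft_force: [1.4, -0.7, -1.5]
gripper_width: 0.646
finger_force: 37.8
```

Request:
carry_out:
  moves:
    - [-0.5,0.7,0,0]
    - [-0.5,0.7,0,0]
    - [-0.5,0.7,0,0]
    - [-0.5,0.7,0,0]
    - [-0.5,0.7,0,0]
    - [-0.5,0.7,0,0]
    - [-0.5,0.7,0,0]
    - [-0.5,0.7,0,0]
    - [-0.5,0.7,0,0]
    - [-0.5,0.7,0,0]

```text
time_s: 23.8
position: [0.4889, -0.0896, 0.1494]
orientation: [3.142, -0.0, 0.235]
ft_force: [0.0, 0.6, -0.7]
gripper_width: 0.648
finger_force: 37.8
```

Run:
```python
from h import *
go(.396,-.346,.15,13.5)
```

```text
turn -0.002 then shift [-3.755  5.691 -0.016]
```

Request:
carry_out:
  moves:
    - [-0.5,0.7,0,0]
    - [-0.5,0.7,0,0]
    - [-0.5,0.7,0,0]
    - [-0.5,0.7,0,0]
    - [-0.5,0.7,0,0]
    - [-0.4,0.7,0,0]
    - [-0.2,0.5,0,0]
    - [0,0.3,0,0]
    - [0,0,0,0]
    - [0,0,0,0]

```text
time_s: 24.8
position: [0.416, -0.311, 0.1488]
orientation: [-3.141, 0.0, 0.236]
ft_force: [-0.5, 0.5, -1.8]
gripper_width: 0.651
finger_force: 37.8
```

Run:
```python
from h import *
look('up')
R,P=meas('up',(.461,-.331),'k',.004,80); show(R)
a=np.radians(R[2]); ex=np.array([np.cos(a),np.sin(a)]); o1=np.array(R[0])-31*ex
R,P=meas('up',(.461,-.331),'w',.004,60); show(R); o2=np.array(R[0])-30*ex
print(o1,o2); o=(o1+o2)/2; t=(o+20.1*ex)/1000; print(t)
go(t[0],t[1],.0062,np.degrees(a))
```

```text
up t 24.8 [ 0.416  -0.311   0.1488] 13.51
[ 461.  -331.2] [80.3 78.6] 13.58
[ 459.5 -331.9] [61.3 59.4] 13.58
[ 430.86953296 -338.48362842] [ 430.35688012 -338.9814572 ]
[ 0.45015096 -0.3340117 ]
turn -0.012 then shift [0.694 0.765 3.566]
```

Request:
carry_out:
  moves:
    - [0.24,0.25,0.3,0]
    - [0.23,0.26,0.5,0]
    - [0.23,0.25,0.5,0]
    - [0,0,0.6,0]
    - [0,0,0.6,0]
    - [0,0,0.5,0]
    - [0,0,0.3,0]
    - [0,0,0.12,0]
    - [0,0,0,0]
    - [0,0,0,0]

```text
time_s: 25.85
position: [0.4506, -0.3351, 0.0129]
orientation: [3.141, -0.001, 0.236]
ft_force: [-0.0, -0.7, -0.8]
gripper_width: 0.645
finger_force: 37.8
```

Run:
```python
from h import *
go(.4503,-.3338,.006,13.5)
```

```text
turn 0.001 then shift [-0.    -0.032  0.173]
```

Request:
carry_out:
  moves:
    - [0,-0.03,0.07,0]
    - [0,0,0.05,0]
    - [0,0,0.03,0]
    - [0,0,0.01,0]
    - [0,0,0,0]
    - [0,0,0,0]

```text
time_s: 26.45
position: [0.4499, -0.3338, 0.0057]
orientation: [3.142, -0.0, 0.235]
ft_force: [0.3, 0.2, -1.8]
gripper_width: 0.646
finger_force: 37.8
```

Request:
carry_out:
  moves:
    - [0,0,0,0]
    - [0,0,0,0]
    - [0,0,0,0]
    - [0,0,-0.3,0]
    - [0,0,-0.6,0]
    - [0,0,-0.7,0]
    - [-0.4,0,-0.7,0]
    - [-0.5,0,-0.7,0]
    - [-0.5,0,-0.5,0]
    - [0,0,0,0]
  claw: 82

```text
time_s: 27.45
position: [0.3948, -0.348, 0.149]
orientation: [3.138, -0.002, 0.234]
ft_force: [0.4, -0.5, 0.4]
gripper_width: 0.956
finger_force: 0.0
```

Run:
```python
from h import *
look('uc')
R,P=meas('uc',(.461,-.331),'k',.004,80); show(R)
R,P=meas('uc',(.461,-.331),'c',.026,65); show(R)
a=np.radians(13.5); print(np.array(R[0])-30*np.array([np.cos(a),np.sin(a)]))
D=np.load('w_uc.npz'); cv2.imwrite('pics/uc_crop.png',cv2.resize(D['im'][40:170,180:330,::-1],(600,520),interpolation=cv2.INTER_CUBIC))
R,P=meas('uc',(.4318,-.011),'c',.006,100); show(R)
```

```text
uc t 27.45 [ 0.3948 -0.348   0.149 ] 13.41
[ 460.8 -331.2] [80.1 78.8] 13.51
[ 459.6 -331. ] [60.8 57.9] 13.84
[ 430.40907207 -337.98883455]
[ 459.1 -331.1] [65.4 62.2] 13.84
```

View pics/uc_crop.png

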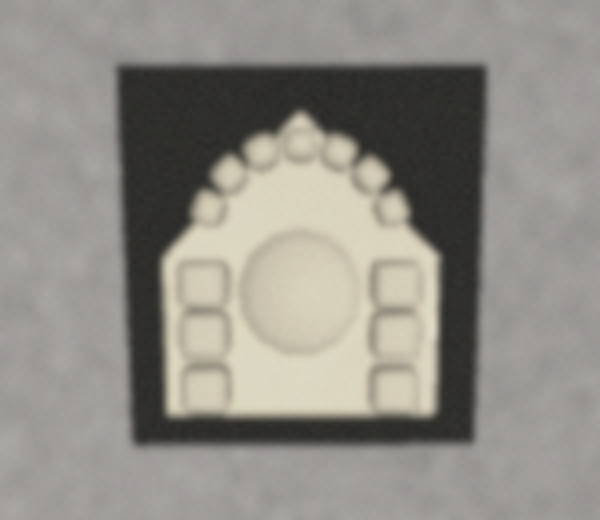

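The upper model is on its pad inside the outline, centred and pointing the right way. Now the blank, at (431.8, -10.9) with yaw -13.3°, measured consistently three times.

Run:
```python
from h import *
go(.4318,-.0109,.02,-13.3)
```

```text
turn 6.678 then shift [-1.05  -8.397  3.187]
```

Request:
carry_out:
  moves:
    - [0,0,0,0.6]
    - [0,0,0,0.8]
    - [0,0,0,0.9]
    - [0,0,0,0.9]
    - [0,0,0,0.9]
    - [0,0,0,0.9]
    - [0,0,0,0.9]
    - [0,-0.3,0,0.78]
    - [-0.1,-0.6,0,0]
    - [-0.1,-0.8,0,0]
  claw: 85

```text
time_s: 28.5
position: [0.4028, -0.2779, 0.1448]
orientation: [-3.141, 0.001, -0.232]
ft_force: [1.1, -0.4, 0.8]
gripper_width: 0.998
finger_force: 0.0
```

Request:
carry_out:
  moves:
    - [-0.1,-0.8,0,0]
    - [-0.1,-0.8,0,0]
    - [-0.1,-0.8,0,0]
    - [-0.1,-0.8,0,0]
    - [-0.1,-0.8,0,0]
    - [-0.1,-0.8,0,0]
    - [-0.1,-0.8,0,0]
    - [0,-0.6,0,0]
    - [0,-0.4,0,0]
    - [0,0,0,0]

```text
time_s: 29.5
position: [0.4359, -0.0134, 0.1451]
orientation: [-3.141, 0.001, -0.228]
ft_force: [-0.2, -0.3, 0.5]
gripper_width: 0.999
finger_force: 0.0
```

Run:
```python
from h import *
go(.4318,-.0109,.02,-13.3)
```

```text
turn 0.055 then shift [-0.114 -0.036  3.128]
```

Request:
carry_out:
  moves:
    - [-0.11,-0.04,0.4,0.055]
    - [0,0,0.6,0]
    - [0,0,0.7,0]
    - [0,0,0.7,0]
    - [0,0,0.5,0]
    - [0,0,0.4,0]
    - [0,0,0.3,0]
    - [0,0,0.1,0]
    - [0,0,0,0]
    - [0,0,0,0]

```text
time_s: 30.5
position: [0.4321, -0.0128, -0.0018]
orientation: [-3.141, -0.001, -0.235]
ft_force: [0.4, -0.1, -0.1]
gripper_width: 0.995
finger_force: 0.0
```

Run:
```python
from h import *
go(.4318,-.0109,-.004,-13.3)
```

```text
turn -0.039 then shift [-0.019 -0.043  0.054]
```

Request:
carry_out:
  moves:
    - [-0.02,-0.04,0.03,-0.04]
    - [0,0,0.02,0]
    - [0,0,0,0]
  claw: 72
  force: 25

```text
time_s: 30.8
position: [0.4315, -0.0109, -0.0041]
orientation: [-3.142, -0.0, -0.232]
ft_force: [-0.6, 0.8, -0.2]
gripper_width: 0.842
finger_force: 0.0
```

Request:
carry_out:
  moves:
    - [0,0,0,0]
    - [0,0,0,0]
    - [0,0,0,0]
    - [0,0,0,0]
    - [0,0,0,0]
  claw: 52

```text
time_s: 31.3
position: [0.4315, -0.0109, -0.004]
orientation: [-3.142, -0.0, -0.232]
ft_force: [-2.0, 1.0, 5.7]
gripper_width: 0.695
finger_force: 25.7
```

Request:
carry_out:
  moves:
    - [0,0,-0.1,0]
    - [0,0,-0.2,0]
    - [0,0,-0.5,0]
    - [0,0,-0.7,0]
    - [0,0,-0.8,0]
    - [0,0,-0.7,0.3]
    - [0,0,-0.5,0.35]
    - [0,0,-0.35,0]
    - [0,0,0,0]

```text
time_s: 32.2
position: [0.4322, -0.011, 0.1517]
orientation: [-3.141, -0.004, -0.277]
ft_force: [0.6, 0.6, -0.9]
gripper_width: 0.688
finger_force: 27.4
```

Run:
```python
from h import *
go(.5326,.021,.15,-15.9)
```

```text
turn 0.004 then shift [ 2.195 -1.457  0.042]
```

Request:
carry_out:
  moves:
    - [0.2,-0.15,0,0]
    - [0.4,-0.3,0,0]
    - [0.5,-0.35,0,0]
    - [0.5,-0.35,0,0]
    - [0.4,-0.2,0.04,0]
    - [0.2,-0.11,0,0]
    - [0,0,0,0]
    - [0,0,0,0]

```text
time_s: 33.0
position: [0.5313, 0.0212, 0.1475]
orientation: [3.141, 0.001, -0.277]
ft_force: [-0.8, -0.6, 0.2]
gripper_width: 0.688
finger_force: 27.4
```

Run:
```python
from h import *
look('mg')
R,P=meas('mg',(.624,-.005),'w',.016,100); show(R)
print(np.round(cv2.boxPoints(R),1))
```

```text
mg t 33.0 [0.5313 0.0212 0.1475] -15.89
[624.6  -4.9] [57.3 96.8] 74.18
[[570.3 -19.3]
 [663.4 -45.7]
 [679.    9.5]
 [585.9  35.9]]
```

View pics/w_mg.png

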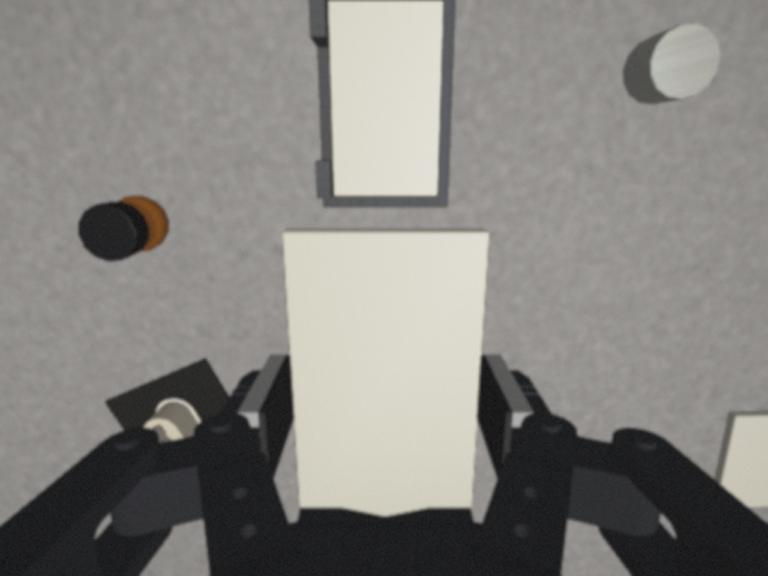

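The blank is held square at (387,370). The magazine sheets' near edge runs (333,196)–(440,196), and the far end is clipped by the image border. I'll lower next to the seat, offset from both fences, then slide in.

Run:
```python
from h import *
go(.6207,-.0068,.03,-15.85)
```

```text
turn -0.011 then shift [2.343 0.059 2.943]
```

Request:
carry_out:
  moves:
    - [0.3,0.01,0,0]
    - [0.5,0.02,0,0]
    - [0.6,0.02,0.2,0]
    - [0.5,0.01,0.5,0]
    - [0.44,0,0.6,0]
    - [0,0,0.6,0]
    - [0,0,0.5,0]
    - [0,0,0.3,0]
    - [0,0,0,0]
    - [0,0,0,0]

```text
time_s: 34.05
position: [0.6219, -0.0069, 0.0409]
orientation: [-3.141, -0.001, -0.277]
ft_force: [0.8, -0.2, -1.1]
gripper_width: 0.691
finger_force: 27.4
```

Run:
```python
from h import *
go(.6207,-.0068,.0145,-15.85)
```

```text
turn -0.012 then shift [-0.03   0.005  0.659]
```

Request:
carry_out:
  moves:
    - [-0.03,0,0.2,0]
    - [0,0,0.2,0]
    - [0,0,0.12,0]
    - [0,0,0.08,0]
    - [0,0,0.05,0]
    - [0,0,0,0]
    - [0,0,0,0]

```text
time_s: 34.75
position: [0.6203, -0.0065, 0.0142]
orientation: [-3.142, -0.0, -0.277]
ft_force: [0.0, 0.1, -0.5]
gripper_width: 0.691
finger_force: 27.4
```

Request:
carry_out:
  moves:
    - [0.03,0,0.02,0]
    - [0.03,0,0,0]
    - [0.03,0,0,0]
    - [0.02,0,0,0]
    - [0,0,0,0]

```text
time_s: 35.25
position: [0.6234, -0.0074, 0.0129]
orientation: [3.141, 0.003, -0.277]
ft_force: [-5.7, 1.8, 0.8]
gripper_width: 0.695
finger_force: 27.6
```

Request:
carry_out:
  moves:
    - [0,-0.025,0,0]
    - [0,-0.025,0,0]
    - [0,-0.025,0,0]
    - [0,0,0,0]

```text
time_s: 35.65
position: [0.6239, -0.0053, 0.0128]
orientation: [3.14, 0.003, -0.277]
ft_force: [-6.5, -4.3, 0.3]
gripper_width: 0.691
finger_force: 27.6
```

Request:
carry_out:
  moves:
    - [0.01,-0.02,0,0]
    - [0,0,0.02,0]
    - [0,0,0.01,0]
    - [0,0,0,0]

```text
time_s: 36.05
position: [0.624, -0.0052, 0.0123]
orientation: [3.139, 0.004, -0.277]
ft_force: [-12.7, -8.4, 11.5]
gripper_width: 0.687
finger_force: 28.6
```

Request:
carry_out:
  moves:
    - [0,0,0,0]
    - [0,0,0,0]
    - [0,0,0,0]
    - [0,0,-0.2,0]
    - [0,0,-0.4,0]
    - [0,0,-0.6,0]
    - [0,0,-0.7,0]
    - [-0.4,0,-0.7,0]
    - [-0.5,0,-0.8,0]
    - [-0.4,0,-0.4,0]
  claw: 73

```text
time_s: 37.05
position: [0.5761, 0.0104, 0.1681]
orientation: [-3.141, -0.004, -0.277]
ft_force: [-0.1, -0.2, 0.3]
gripper_width: 0.851
finger_force: 0.0
```

Request:
carry_out:
  moves:
    - [-0.3,0,0,0]
    - [0,0,0,0]
    - [0,0,0,0]

```text
time_s: 37.35
position: [0.5647, 0.0134, 0.1649]
orientation: [-3.141, -0.001, -0.277]
ft_force: [-0.4, -0.5, -0.4]
gripper_width: 0.852
finger_force: 0.0
```

Run:
```python
from h import *
look('mc')
R,P=meas('mc',(.624,-.005),'c',.022,100); show(R)
D=np.load('w_mc.npz');
c=ctrl.calibration('wrist'); u,v=map(int,proj(c,[.624,-.005,.02],D['T'])); print(u,v)
cv2.imwrite('pics/mc_crop.png',cv2.resize(D['im'][max(v-85,0):v+75,u-70:u+70,::-1],None,fx=4,fy=3.7,interpolation=cv2.INTER_CUBIC)[:599])
```

```text
mc t 37.35 [0.5647 0.0134 0.1649] -15.88
[601.8  32. ] [0.  7.4] 72.65
259 111
```

View pics/mc_crop.png

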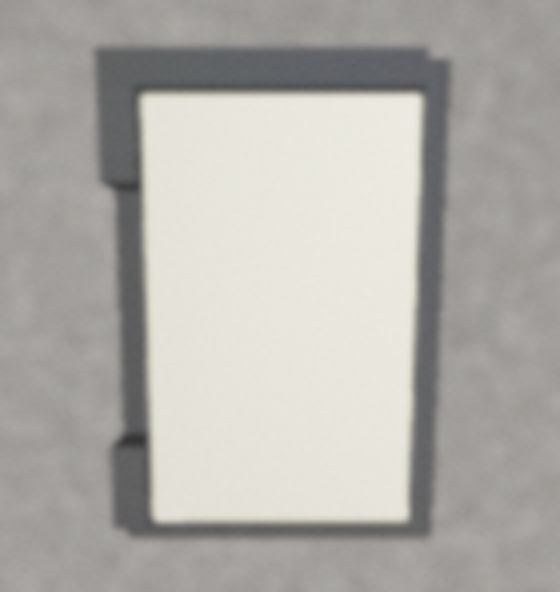

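The blank sits flush in the corner against both fences, with its edges parallel to them. Last check: a squareness figure for the blank and a centred look at the quadrant model.

Run:
```python
from h import *
R,P=meas('mc',(.624,-.005),'w',.022,100); show(R)
go(.394,.181,.16,8)
```

```text
[624.5  -5. ] [58.2 97.6] 74.17
turn -5.973 then shift [-3.645 -4.746  0.112]
```

Request:
carry_out:
  moves:
    - [-0.3,0,0,-0.8]
    - [-0.4,0,0,-0.9]
    - [-0.4,0,0,-0.9]
    - [-0.4,-0.3,0,-0.9]
    - [-0.4,-0.5,0,-0.9]
    - [-0.4,-0.7,0,-0.8]
    - [-0.4,-0.8,0,-0.77]
    - [-0.4,-0.8,0,0]
    - [-0.3,-0.8,0,0]
    - [-0.2,-0.6,0,0]

```text
time_s: 38.4
position: [0.4073, 0.1983, 0.164]
orientation: [-3.142, 0.0, 0.14]
ft_force: [0.7, 0.6, -0.3]
gripper_width: 0.853
finger_force: 0.0
```

Request:
carry_out:
  moves:
    - [0,0,0,0]
    - [0,0,0,0]

```text
time_s: 38.6
position: [0.4083, 0.1971, 0.164]
orientation: [3.141, 0.0, 0.141]
ft_force: [-0.3, 0.8, -0.1]
gripper_width: 0.852
finger_force: 0.0
```

Run:
```python
from h import *
look('qc')
R,P=meas('qc',(.459,.19),'k',.004,80); show(R)
R,P=meas('qc',(.4545,.189),'c',.026,45); show(R)
D=np.load('w_qc.npz'); c=ctrl.calibration('wrist'); u,v=map(int,proj(c,[.459,.19,.004],D['T']))
cv2.imwrite('pics/qc_crop.png',cv2.resize(D['im'][max(v-60,0):v+60,u-60:u+60,::-1],(560,560),interpolation=cv2.INTER_CUBIC))
```

```text
qc t 38.6 [0.4083 0.1971 0.164 ] 8.05
[458.6 189.7] [78.9 78.3] 8.12
[455.3 189.6] [55.5 26.3] 8.12
```

View pics/qc_crop.png

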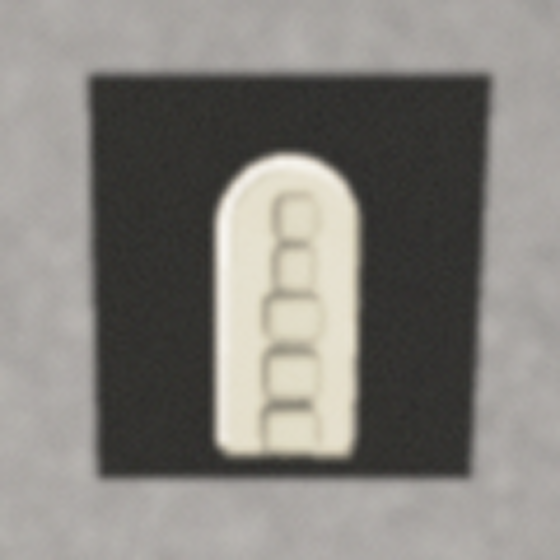

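The quadrant model stands centred in its outline, less than 1 mm off. The blank matches the pose of the stack underneath it. Handing in.

```bash
python3 -c "
from cell import ctrl
print(ctrl.sign_off())"
```

```text
the job is handed in; nothing more can be done
None
```

I handed the job in at about 39 s: all three models stand on their own pads, inside the outlines and facing the right way, and the small blank lies flat on the stack against both fences, all released.

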